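# Retain a cart wheel with a spring clip

### The job

The wheel of this workshop cart is riding high on its upright axle and covers the clip groove: press it down until it bottoms. Then take the loose spring clip by its grip tab and push it sideways, mouth first, along the wheel's hub face into the axle groove until it has snapped over and is fully home, the axle against the back of its seat; feel your way and do not force it (stay under 18 N). Leave the clip flat on the hub, let go, and do not disturb the other things on the bench.

Things in the scene. Friction and masses are not known exactly. Their poses are not given: they have to be found in the camera images.
- board: Cart side board, plywood, 240 x 160 x 18 mm, fixed flat on the bench. Origin at the centre of its underside, x along its length, z up. At its centre an upright steel stub axle is clamped immovably in a slotted flange. The slot runs along board x: the axle stands at y = 0, but its x is not measured, anywhere from -12 to +12 mm. Hub, groove and axle heights are under groove.
- groove (a point): Middle of the slot (board x = y = 0), 56 mm above the board's underside: height of the groove's lower edge and of the pressed-down wheel's hub face. Axes as the board's. The real axle is up to 12 mm from it along x. Groove: 14 mm in diameter, 7 mm high (56 to 63 mm up), covered while the wheel rides high; above it the axle's plain 20 mm head, up to 80 mm.
- wheel (a joint): Height of the wheel above its stop, m, 0 when fully down. The wheel lies flat around the axle: rubber tyre 96 mm across, flat grey hub face 76 mm across, 1.5 mm proud of the rubber. It starts 9 to 15 mm high, slides stiffly straight down under about 5 N pressed anywhere on it, stops rigidly, and stays where left.
- clip: Spring clip, dark steel, 4 mm thick, 75 g, flat on the bench, x from -46 to +18 mm, 29 mm wide. Origin at its underside, z up; mouth to +x, grip tab behind. Fully home the axle touches the back of its seat, x = -7 mm, and the origin lies on the axle's axis; once snapped over it may still stop up to 4 mm short of that. With the wheel down it can enter from any side.
- clip_mouth (a point): Narrowest place between the clip's two sprung jaws, 9 mm ahead of the clip's origin, at mid-thickness; axes as the clip's. 9 mm wide here, flared to 22 mm at the jaw ends. Pushed along +x the jaws meet the groove about 15 mm before home and resist, 6 to 10 N at most; about 9 mm before home they snap over and the push force falls to nothing; home, it climbs steeply again.
- clip_tab (a point): Centre of the clip's upright black grip tab, 33 mm behind its origin and 17.5 mm above its underside; axes as the clip's. The tab is 24 mm (x) x 12 mm (y) and spans 4 to 31 mm above the underside: grip it across its 12 mm.
- washer: Bystander: steel washer 28 mm across on a corner of the board. Origin under its centre.
- square: Bystander: try square, wooden stock 110 x 20 x 16 mm (origin under its centre, along x) with a steel blade 150 mm along +y.
- pot_a: Bystander: small paint pot with lid, 34 mm across, 36 mm tall. Origin under its centre.
- pot_b: Bystander: another such paint pot.
- brush: Bystander: paint brush lying on the bench. 
- wrench: Bystander: steel wrench lying on the bench. 
- offcut: Bystander: plywood offcut 100 x 60 x 18 mm. Origin under its centre.

How it is judged:
On the way, in this order (a step that is already met when the one before it is completed fails the run):
1. the wheel is pressed down onto its stop (value of joint wheel below 0.0015 m), for 0.2 s.
2. the clip has snapped into the axle groove (horizontal distance between clip and axle_head below 0.0025 m and z of clip in the frame of groove between -0.0015 and 0.0045 m and angle between clip's own z axis and vertical below 0.12 rad), for 0.2 s.
At the end, for the whole second after the job is handed in: The wheel is within 1.5 mm of its stop. The clip sits in the groove: the centre of its seat within 2.5 mm of the axle's axis, its underside between 1.5 mm below and 4.5 mm above the hub face, tilted less than 0.12 rad, at rest and released (all of step 2 and value of joint wheel below 0.0015 m and linear speed of clip below 0.01 m/s and angular speed of clip below 0.1 rad/s); the robot touches nothing.
It fails at once if the clip is pushed against the axle with more than 18 N (contact force between clip and axle_core above 18 N or contact force between clip and axle_head above 18 N).
It fails at once if one of the other things on the bench is moved more than 25 mm (distance of any of washer, square, pot_a, pot_b, brush, wrench, offcut from where it was at the start of the episode above 0.025 m).
It also fails if it takes over 56 s, if anything falls off the work surface, if the arm or the gripper's body presses on something with over 40 N, if the wrist force passes 120 N, or if a joint passes its speed limit or range.

### The arm

A 6-joint arm with a two-finger parallel gripper is mounted at the origin on the work surface. World frame = base frame: x ahead of the robot, y to its left, z up, the work surface at z = 0. Lengths are in m, angles in rad, forces in N, time in s.
With the tool pointing down it reaches from about 0.25 to 0.775 m from the base axis. Payload 4 kg.
Tool frame: the origin (TCP) lies at the very end of the fingers, on their centre line; the grasp point (between the pads) lies 19 mm behind it (robot.hold_point_z is the distance from the TCP to the grasp point, in m); z points along the fingers, y is the line along which they close (so a half turn about z gives the same grasp; the last joint's range is limited). The gripper opens to 94 mm and grips with 3 to 60 N. Pads are 16 mm wide; open, the fingers measure 119 mm over their backs; the gripper's body (75 mm by 177 mm) begins 78 mm behind the grasp point.
Start: joints at [-1.297, 0.087, 1.371, -0, 1.684, -0.103], TCP at [0.202, -0.511, 0.206] pointing down, gripper open.
Joint ranges: [-3.1, 3.1], [-0.76, 2.03], [0.27, 2.55], [-1.08, 4.22], [0.17, 2.65], [-2.57, 2.57]. Speed limits (rad/s): [2.79, 2.79, 3.14, 3.14, 3.14, 3.14].

### API

Orientations are given as [roll, pitch, yaw] about the fixed x, y, z axes, in that order (R = Rz(yaw) Ry(pitch) Rx(roll)).
In Python, from bench import robot gives the robot as it stands.
- The arm moves only by the tool carry_out, never from a script. Its argument "steps" is a list of rows, each a list of 3 entries, a list of its own where there are three numbers: the shift along the tool's x, y, z in m, then the turn about the tool's z in units of 10 degrees (1.0 is 10 degrees), then the closure, from -1 (fully open) to 1 (shut). In form: [[[tx, ty, tz], roll, jaw], ...]. A call has 1 to 10 rows; each row is the pose to reach, as a shift and turn from the pose commanded when the call began, along the tool's axes at that moment; what a row does not reach only later rows make up. A row lasts 1/8 s, in which the tool goes at most 62.5 mm and 10.7 degrees, less where a joint would pass 70% of its speed; a pose out of reach is approached as far as the arm can. A call with a gripper value outside its range is refused whole. The fingers move at their own pace and stop on an object; the grip force is fixed at half the most. Time passes only in rows, so rows that repeat a pose let the fingers close. It gives the time, the measured TCP pose, the force, the opening and the grip force at its end, in the units of the state.
- robot.get_obs(): the state, without advancing time (a new reading comes with each control period).
- robot.snapshot(name): name is "scene" or "side" or "wrist"; returns a dict with "image" (400x640x3 uint8, red, green, blue), "z_map" (400x640 float32, m along the optical axis (not along the pixel's ray), 0 where there is no reading), "mtx" (3x3 intrinsics, pixels), "R" (3x3) and "t" (3): a world point X has camera coordinates R X + t. Camera axes: x right, y down, z forward; pixel columns grow to the right and rows downward; lengths in m; the calibration is good to about 2 mm. A picture is of the moment at which its call begins.
- robot.close_job(): hands the job in; it is judged then, once.
The state is a dict: "time": time; "joint_positions": joint angles; "qvel": joint speeds; "joint_torque": joint torques, N m; "tool_pos": TCP position; "ee_rot": TCP orientation; "wrist_force": force on the tool from outside, world axes, zero at the start; "wrist_torque": the same for the moment, N m; "width": finger opening in m; "finger_force": force on a finger pad.
Only numpy, scipy, OpenCV 4.12 (cv2) and the standard library are available. Lean on these libraries where they do the work, as an engineer would, in place of code of your own. Each camera call takes 0.05 s, during which the arm holds its last target. There are 200 camera calls.

## Working session

There is one attempt and no reset: what is moved stays moved. The work goes in short steps, Python scripts to look and compute and a tool call to move; the robot and the scene stay as the last step left them, time stands still between calls to the robot, and variables do not carry over. Pictures are saved under pics/ and viewed, at most 10 in all, crops included, and the job is handed in when it is done.

Besides the shell and the picture viewer there is one more tool, called after "Emit:" as a command line: name --argument value ..., lists and objects as JSON in quotes. carry_out: Moves the arm, as the interface text tells. Its arguments: {"type":"object","properties":{"steps":{"type":"array","items":{"type":"array"}}},"required":["steps"]}

```bash
mkdir -p pics; cat > h.py <<'E'
import numpy as np, cv2
from bench import robot
def snap(n,f):
    s=robot.snapshot(n); cv2.imwrite('pics/'+f+'.png',s['image'][:,:,::-1]); np.savez('pics/'+f+'.npz',**{k:s[k] for k in('z_map','mtx','R','t','image')}); return s
def xyz(s,u,v,z=None):
    """world point at pixel; if z given, intersect with plane of that height, else use depth"""
    r=np.linalg.inv(s['mtx'])@[u,v,1.]; R,t=s['R'],s['t']
    if z is None: return R.T@(r*s['z_map'][int(v),int(u)]-t)
    c=-R.T@t; d=R.T@r; return c+d*(z-c[2])/d[2]
def proj(s,X):
    p=s['mtx']@(s['R']@np.asarray(X)+s['t']); return p[:2]/p[2]
E
python3 - <<'E'
from h import *
for n in('scene','side','wrist'):
    s=snap(n,n+'0'); print(n,-s['R'].T@s['t'],s['mtx'][0,0])
o=robot.get_obs(); print({k:np.round(v,3) for k,v in o.items()})
E
```

```text
scene [ 0.95800898 -0.45821793  1.06758199] 505.88747493697673
side [0.29108267 0.54907662 0.83425136] 379.0394204910366
wrist [ 0.27229035 -0.48251595  0.38435574] 318.33860937038287
{'time': np.float64(0.15), 'joint_positions': array([-1.297,  0.088,  1.372, -0.   ,  1.684, -0.103]), 'qvel': array([ 0.001, -0.001, -0.004, -0.001, -0.001, -0.001]), 'joint_torque': array([-1.0000e-03, -3.4064e+01, -3.0279e+01,  7.2000e-02,  3.1000e-02,
       -0.0000e+00]), 'tool_pos': array([ 0.202, -0.511,  0.205]), 'ee_rot': array([-3.14 , -0.   ,  0.377]), 'wrist_force': array([ 0.2  , -0.475, -0.581]), 'wrist_torque': array([-0.016, -0.017, -0.004]), 'finger_force': np.float64(0.0), 'width': np.float64(0.094)}
```

View pics/scene0.png

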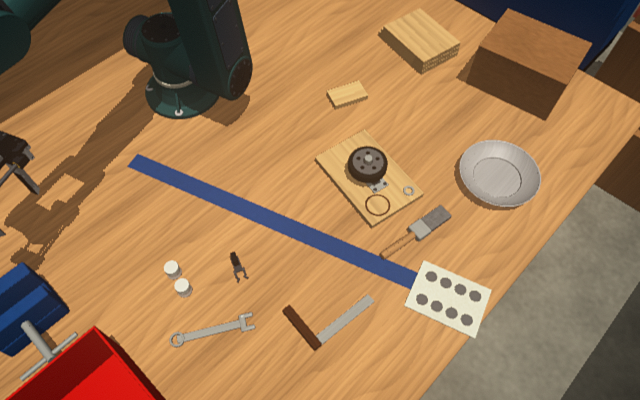

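View pics/side0.png

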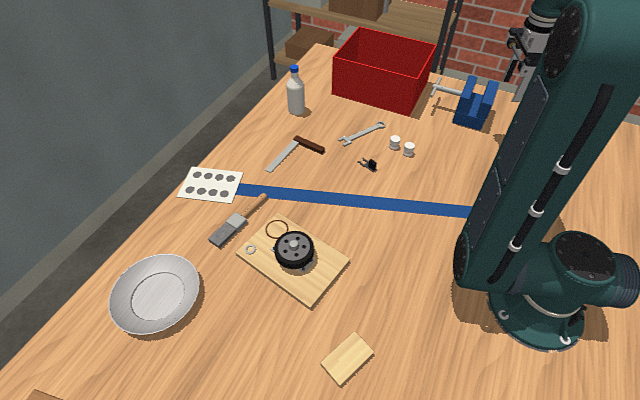

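The scene view shows the clip near (237,266) with its jaws toward the lower right, and the wheel's axle top near (368,156). The side view shows the clip near (368,163) and the axle top near (293,243). I'll enlarge these.

```bash
python3 - <<'E'
from h import *
def c(n,u,v,w,h,k): 
    return cv2.resize(cv2.imread(f'pics/{n}0.png')[v:v+h,u:u+w],None,fx=k,fy=k,interpolation=cv2.INTER_CUBIC)
a=np.vstack([np.hstack([c('scene',215,245,50,38,8),c('scene',335,135,66,50,6.0)[:300,:396].copy() if 0 else cv2.resize(c('scene',335,135,64,48,1),(400,304),interpolation=cv2.INTER_CUBIC)]),
 np.hstack([c('side',345,145,50,37,8),cv2.resize(c('side',260,222,70,52,1),(400,296),interpolation=cv2.INTER_CUBIC)])])
cv2.imwrite('pics/crop.png',a); print(a.shape)
E
```

```text
(600, 800, 3)
```

View pics/crop.png

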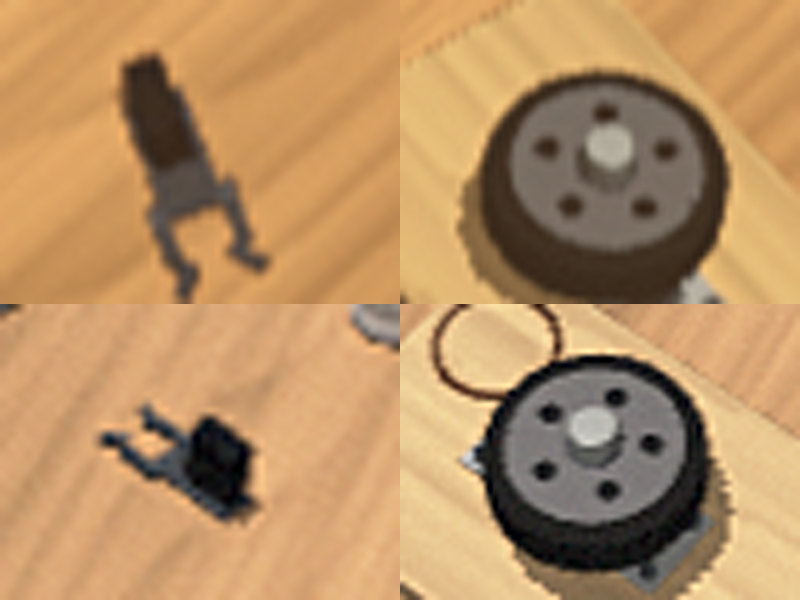

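```bash
python3 - <<'E'
from h import *
S={n:dict(np.load(f'pics/{n}0.npz')) for n in('scene','side','wrist')}
sc,si=S['scene'],S['side']
print('axle',xyz(sc,368.4,157.9,.08),xyz(si,293.8,243.6,.08))
a,b=xyz(sc,238.4,281.5,.003),xyz(sc,247.75,278.1,.003);print('tips scene',a,b)
a2,b2=xyz(si,357.9,162,.003),xyz(si,363.4,158.25,.003);print('tips side',a2,b2)
# tab: depth points above bench near clip
for n,(u,v,w,h) in(('scene',(215,245,50,38)),('side',(345,145,50,37))):
    s=S[n];P=np.array([xyz(s,i,j) for j in range(v,v+h) for i in range(u,u+w) if s['z_map'][j,i]>0])
    m=(P[:,2]>.024)&(P[:,2]<.036);print(n,m.sum(),P[m].mean(0),np.median(P[:,2]))
    for nm in [P[(P[:,2]>.001)]]: pass
    if n=='scene': uv=(368,158); 
print(xyz(sc,368,158),xyz(si,294,243),xyz(sc,375,166),xyz(si,293,256))
E
```

```text
axle [0.55835234 0.13803744 0.08      ] [0.5529235  0.14020401 0.08      ]
tips scene [ 0.53963436 -0.27346558  0.003     ] [ 0.54867055 -0.25352694  0.003     ]
tips side [ 0.54155855 -0.24878616  0.003     ] [ 0.53227616 -0.27152822  0.003     ]
scene 52 [ 0.49940418 -0.24660848  0.03237488] 0.002964262081822446
side 34 [ 0.49446859 -0.24320417  0.02824569] -0.0015284396184504037
[0.55919195 0.13516236 0.08329977] [0.55420014 0.13710356 0.0773633 ] [0.58032963 0.13848745 0.06757574] [0.54394849 0.16261451 0.06434751]
```

Emit:
carry_out --steps '[[[0.06,-0.022,0],0.7,-1],[[0.12,-0.045,0],1.4,-1],[[0.18,-0.067,0],2.1,-1],[[0.24,-0.09,0],2.8,-1],[[0.3,-0.112,0],3.5,-1],[[0.35,-0.13,0],4.0,-1],[[0.372,-0.139,0],4.3,-1],[[0.372,-0.139,0],4.3,-1],[[0.372,-0.139,0],4.3,-1]]'

```text
time: 1.27
tool_pos: [0.4964, -0.246, 0.2052]
ee_rot: [3.141, 0.001, -0.374]
wrist_force: [0.2, 0.1, -0.2]
width: 0.0939
finger_force: 0.0
```

```bash
python3 - <<'E'
from h import *
s=snap('wrist','w1'); o=robot.get_obs(); print(o['time'],o['tool_pos'],o['ee_rot'],o['wrist_force'])
print(s['R'][2],-s['R'].T@s['t'])
E
```

```text
1.325 [ 0.496243   -0.24628498  0.20534691] [ 3.14105608e+00  4.57538090e-04 -3.74680352e-01] [-0.96900571 -0.1452414  -0.3839387 ]
[-0.24466638  0.09582808 -0.96486027] [ 0.56660765 -0.27299459  0.38505333]
```

View pics/w1.png

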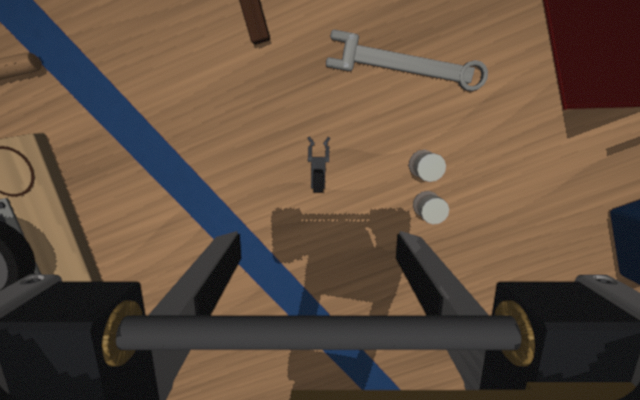

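The wrist view shows the clip at (318,165), lined up with the tool (jaws up at (309,139)/(328,139), tab at (318,180)) and clear of the pots at (430,165)/(432,210).

```bash
python3 - <<'E'
from h import *
s=dict(np.load('pics/w1.npz'))
im=s['image'];c=im[128:200,290:350]
P=np.array([[*xyz(s,i,j),i,j] for j in range(128,200) for i in range(295,342) if s['z_map'][j,i]>0])
m=(P[:,2]>.02)&(P[:,2]<.04);T=P[m];print(m.sum(),T.mean(0),T.min(0),T.max(0))
print('tips',xyz(s,309,139,.003),xyz(s,328.5,139,.003), 'bench z',np.median(P[:,2]))
# dark pixel mask -> principal axis
g=c.sum(2);v,u=np.nonzero(g<150);print(len(u),u.min()+290,u.max()+290,v.min()+128,v.max()+128)
E=[xyz(s,a+290,b+128,.031) for a,b in zip(u,v)];print('darkest centroid@.031',np.mean(E,0))
cv2.imwrite('pics/w1c.png',cv2.resize(c,None,fx=8,fy=8,interpolation=cv2.INTER_CUBIC)[:,:,::-1])
E
```

```text
241 [ 4.99341346e-01 -2.46620811e-01  3.11096945e-02  3.18008299e+02
  1.81360996e+02] [ 4.85800013e-01 -2.55884343e-01  2.06483235e-02  3.13000000e+02
  1.70000000e+02] [ 5.11458492e-01 -2.37193843e-01  3.33188567e-02  3.23000000e+02
  1.92000000e+02]
tips [ 0.5452953  -0.25334023  0.003     ] [ 0.53684697 -0.2747494   0.003     ] bench z 0.0008000057787133475
262 312 323 168 191
darkest centroid@.031 [ 0.50113599 -0.24700906  0.031     ]
```

View pics/w1c.png

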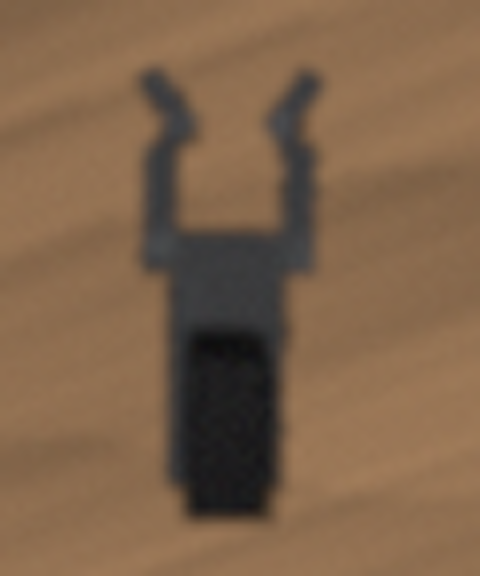

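The crop shows the clip's plate, jaws and tab clearly. The tab is slightly narrower than the plate and lies along tool x. Next I go above the wheel.

Emit:
carry_out --steps '[[[-0.013,-0.055,0],0,0],[[-0.026,-0.11,0],0,0],[[-0.039,-0.165,0],0,0],[[-0.052,-0.22,0],0,0],[[-0.064,-0.275,0],0,0],[[-0.076,-0.33,0],0,0],[[-0.0875,-0.379,0],0,0],[[-0.0875,-0.379,0],0,0],[[-0.0875,-0.379,0],0,0]]'

```text
time: 2.45
tool_pos: [0.554, 0.1379, 0.2054]
ee_rot: [3.141, -0.0, -0.375]
wrist_force: [-0.2, -0.6, 0.5]
width: 0.0471
finger_force: 0.0
```

```bash
python3 - <<'E'
from h import *
s=snap('wrist','w2'); o=robot.get_obs(); print(o['time'],o['tool_pos'],o['ee_rot'],o['width'],o['wrist_force'])
print(proj(s,[.555,.139,.08]))
E
```

```text
2.5 [0.55406504 0.13758766 0.20553785] [ 3.14084795e+00 -3.48472072e-04 -3.75931346e-01] 0.04708682962269802 [ 0.45001715  0.67486801 -0.72327358]
[317.09244642 193.85496563]
```

View pics/w2.png

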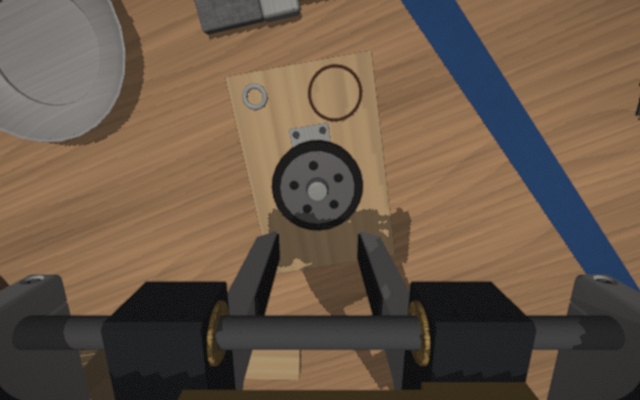

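The axle head top is at about (318,191) and the wheel is centred at (317,185). Both agree with the estimate (317,194).

```bash
python3 - <<'E'
from h import *
s=dict(np.load('pics/w2.npz'))
g=cv2.cvtColor(s['image'],cv2.COLOR_RGB2GRAY)[175:206,300:335]
n,l,st,ce=cv2.connectedComponentsWithStats((g>115).astype(np.uint8))
for k in range(1,n):
    if st[k,4]>30: print(st[k],ce[k]+[300,175],xyz(s,*(ce[k]+[300,175]),.08))
print(xyz(s,317.5,191),xyz(s,335,190),xyz(s,300,195))
E
```

```text
[  9   7  17  18 240] [316.93333333 190.65      ] [0.55807522 0.13794748 0.08      ]
[0.55764296 0.13751844 0.08046866] [0.54926331 0.12158882 0.0678092 ] [0.55744642 0.15699209 0.06712532]
```

Emit:
carry_out --steps '[[[0.003,0,0.05],0,0],[[0.003,0,0.1],0,0],[[0.003,0,0.125],0,0],[[0.003,0,0.134],0,0],[[0.003,0,0.138],0,0],[[0.003,0,0.141],0,0],[[0.003,0,0.144],0,0]]'

```text
time: 3.38
tool_pos: [0.558, 0.138, 0.0638]
ee_rot: [-3.141, -0.003, -0.374]
wrist_force: [-1.5, -1.7, 5.7]
width: 0.047
finger_force: 2.6
```

Emit:
carry_out --steps '[[[0,0,0.002],0,0],[[0,0,0.004],0,0],[[0,0,0.005],0,0],[[0,0,0.006],0,0],[[0,0,0.007],0,0]]'

```text
time: 4.0
tool_pos: [0.558, 0.1381, 0.0561]
ee_rot: [-3.141, -0.003, -0.374]
wrist_force: [-1.4, -3.9, 11.2]
width: 0.0471
finger_force: 5.6
```

Emit:
carry_out --steps '[[[0,0,0.0005],0,0],[[0,0,0.001],0,0]]'

```text
time: 4.25
tool_pos: [0.5581, 0.138, 0.0561]
ee_rot: [-3.141, -0.003, -0.374]
wrist_force: [-2.1, -3.0, 13.3]
width: 0.047
finger_force: 6.7
```

Emit:
carry_out --steps '[[[0,0,-0.02],0,0],[[0,0,-0.07],0,0],[[0,0,-0.13],0,0],[[0.013,0.06,-0.13],0,0],[[0.027,0.12,-0.13],0,0],[[0.04,0.18,-0.13],0,0],[[0.054,0.24,-0.13],0,0],[[0.067,0.3,-0.12],0,0],[[0.08,0.355,-0.1],0,0],[[0.086,0.3795,-0.08],0,0]]'

```text
time: 5.5
tool_pos: [0.4976, -0.2484, 0.1317]
ee_rot: [-3.14, 0.001, -0.377]
wrist_force: [0.3, 1.3, 0.1]
width: 0.0472
finger_force: 0.0
```

```bash
python3 - <<'E'
from h import *
s=snap('wrist','w3'); o=robot.get_obs(); print(o['time'],o['tool_pos'],o['ee_rot'],o['width'],o['wrist_force'])
P=np.array([[*xyz(s,i,j),i,j] for j in range(80,330) for i in range(200,440) if s['z_map'][j,i]>0])
d=np.hypot(P[:,0]-.5,P[:,1]+.2465)
T=P[(P[:,2]>.027)&(P[:,2]<.037)&(d<.03)];print(len(T),T.mean(0),T.min(0)[3:],T.max(0)[3:]);
r=cv2.minAreaRect(T[:,:2].astype(np.float32));print(r)
print('tips pred',proj(s,[.541,-.264,.004]))
E
```

```text
5.55 [ 0.49561096 -0.24953619  0.12805949] [-3.14157074  0.00656808 -0.37814087] 0.04670688683445799 [-1.35593118 -1.70825686 -2.12084386]
332 [ 4.99329095e-01 -2.46400509e-01  3.13257821e-02  3.16012048e+02
  1.99789157e+02] [310. 187.] [322. 213.]
((0.49855029582977295, -0.24608518183231354), (0.011087839491665363, 0.024139774963259697), 68.10953521728516)
tips pred [317.13465648 146.77905263]
```

View pics/w3.png

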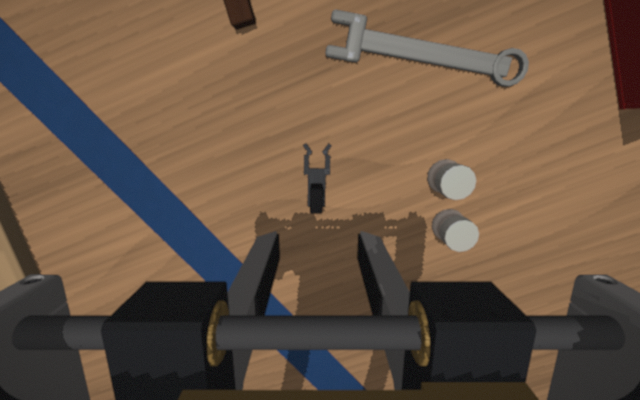

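The wrist view shows the clip upright in the frame, with the tab at (316,200) midway between the fingers and its axis within a degree of the tool's.

Emit:
carry_out --steps '[[[0,0,0],0,0],[[0,0,0.04],0,0],[[0,0,0.08],0,0],[[0,0,0.08],0,0],[[0,0,0.08],0,0]]'

```text
time: 6.18
tool_pos: [0.4998, -0.2459, 0.0555]
ee_rot: [3.141, -0.003, -0.372]
wrist_force: [0.4, -0.1, 0.6]
width: 0.047
finger_force: 0.0
```

Emit:
carry_out --steps '[[[-0.001,0,0.03],0,0],[[-0.001,0,0.046],0,0],[[-0.001,0,0.05],0,0],[[-0.001,0,0.05],0,0],[[-0.001,0,0.05],0,1],[[-0.001,0,0.05],0,1],[[-0.001,0,0.05],0,1],[[-0.001,0,0.05],0,1],[[-0.001,0,0.05],0,1],[[-0.001,0,0.05],0,1]]'

```text
time: 7.42
tool_pos: [0.4979, -0.2463, 0.0043]
ee_rot: [3.141, -0.001, -0.374]
wrist_force: [-0.3, 0.5, 6.2]
width: 0.0118
finger_force: 30.0
```

Emit:
carry_out --steps '[[[0,0,-0.03],0,1],[[0,0,-0.08],0,1],[[0,0,-0.12],0,1],[[-0.023,-0.055,-0.12],0,1],[[-0.046,-0.11,-0.12],0,1],[[-0.069,-0.165,-0.12],0,1],[[-0.092,-0.22,-0.12],0,1],[[-0.115,-0.275,-0.12],0,1],[[-0.138,-0.33,-0.12],0,1],[[-0.158,-0.379,-0.12],0,1]]'

```text
time: 8.68
tool_pos: [0.4877, 0.1666, 0.1225]
ee_rot: [3.141, 0.001, -0.373]
wrist_force: [0.9, -0.5, -0.7]
width: 0.0114
finger_force: 30.0
```

Emit:
carry_out --steps '[[[0,0,0],0,1],[[0,0,0],0,1],[[0,0,0],0,1]]'

```text
time: 9.05
tool_pos: [0.4887, 0.1632, 0.123]
ee_rot: [3.141, 0.0, -0.376]
wrist_force: [0.6, 0.2, -0.6]
width: 0.0116
finger_force: 30.0
```

```bash
python3 - <<'E'
from h import *
s=snap('wrist','w4'); o=robot.get_obs(); print(o['time'],o['tool_pos'],o['ee_rot'],o['width'],o['wrist_force'])
c,S=np.cos(o['ee_rot'][2]),np.sin(o['ee_rot'][2]);p=o['tool_pos']
g=cv2.cvtColor(s['image'],cv2.COLOR_RGB2GRAY)
u,v=proj(s,[.558,.138,.08]).astype(int);print(u,v)
q=g[v-25:v+25,u-25:u+25]
n,l,st,ce=cv2.connectedComponentsWithStats((q>115).astype(np.uint8))
for k in range(1,n):
    if st[k,4]>40:
        X=xyz(s,*(ce[k]+[u-25,v-25]),.08); d=X-p; print(st[k],ce[k],X,'tool xy',c*d[0]+S*d[1],S*d[0]-c*d[1])
zc=p[2]-.0043+.004
for f in(.034,.052): print('expected clip',f,proj(s,[p[0]+f*c,p[1]+f*S,zc]))
E
```

```text
9.1 [0.48876895 0.1631489  0.1231971 ] [ 3.14101103e+00  2.21671099e-04 -3.75972673e-01] 0.011673758891839673 [ 0.06165233  0.13034652 -0.64608882]
315 117
[ 13  13  26  27 549] [25.65391621 25.64845173] [0.55795139 0.13795244 0.08      ] tool xy 0.0736016760589147 -0.001965720794365265
expected clip 0.034 [318.82930173 188.83144525]
expected clip 0.052 [318.79067737 157.72977921]
```

View pics/w4.png

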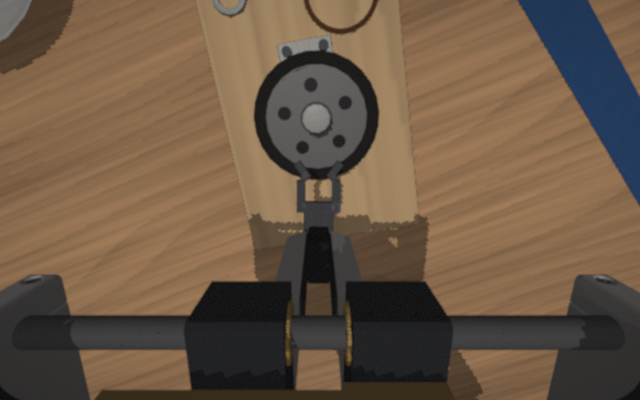

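The wrist view shows the clip held straight, with jaw tips at (299,163)/(341,163) and the axle head at (316,118). The axle is about 2.5 mm toward −tool y and about 41 mm short of home.

Emit:
carry_out --steps '[[[0,-0.0025,0.025],0,1],[[0,-0.0025,0.05],0,1],[[0,-0.0025,0.057],0,1],[[0,-0.0025,0.0595],0,1],[[0,-0.0025,0.0605],0,1],[[0,-0.0025,0.0605],0,1]]'

```text
time: 9.85
tool_pos: [0.4902, 0.167, 0.0639]
ee_rot: [-3.141, -0.002, -0.374]
wrist_force: [-0.2, 0.7, -0.8]
width: 0.0117
finger_force: 30.0
```

Emit:
carry_out --steps '[[[0,0,0.001],0,1],[[0,0,0.002],0,1],[[0,0,0.0025],0,1],[[0,0,0.0025],0,1]]'

```text
time: 10.35
tool_pos: [0.4896, 0.1669, 0.0604]
ee_rot: [3.141, -0.0, -0.374]
wrist_force: [0.3, 0.0, -0.3]
width: 0.0117
finger_force: 30.0
```

Emit:
carry_out --steps '[[[0.005,0.001,0],0,1],[[0.01,0.001,0],0,1],[[0.015,0.001,0],0,1],[[0.02,0.001,0],0,1],[[0.02,0.001,0],0,1]]'

```text
time: 10.98
tool_pos: [0.5083, 0.1584, 0.0604]
ee_rot: [3.142, -0.0, -0.374]
wrist_force: [-0.2, -0.2, -0.3]
width: 0.0121
finger_force: 30.0
```

```bash
python3 - <<'E'
from h import *
s=snap('wrist','w5'); o=robot.get_obs(); print(o['time'],o['tool_pos'],o['ee_rot'],o['width'],o['wrist_force'])
cv2.imwrite('pics/w5c.png',cv2.resize(s['image'][90:250,220:420],None,fx=3.5,fy=3.5,interpolation=cv2.INTER_CUBIC)[:,:,::-1])
E
```

```text
11.025 [0.50797602 0.15853127 0.06038219] [ 3.14143762e+00  1.39423753e-04 -3.73973586e-01] 0.01182526993033758 [-0.9977656   1.50722654 -0.50302093]
```

View pics/w5c.png

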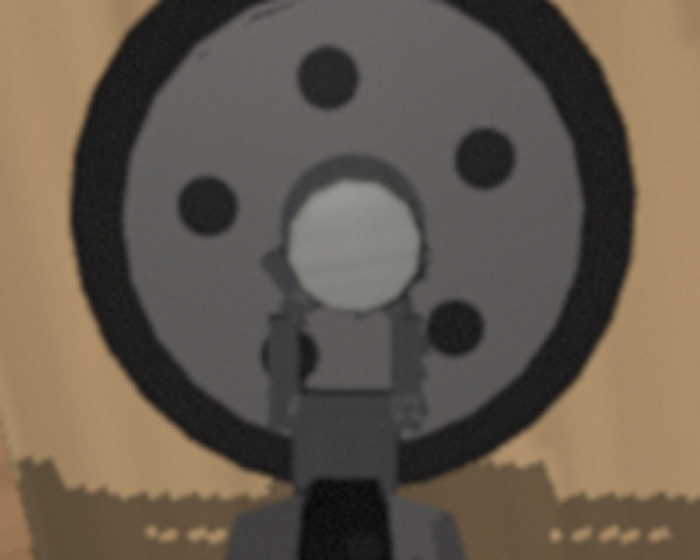

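The crop shows the clip flat on the hub with jaw tips just under the axle head. The clip centreline is at about x=347 against the axle's 355, so it sits about 1 mm left. I'll shift +1 mm in tool y and feel forward.

Emit:
carry_out --steps '[[[0.001,0.001,0],0,1],[[0.002,0.001,0],0,1],[[0.003,0.001,0],0,1],[[0.004,0.001,0],0,1]]'

```text
time: 11.52
tool_pos: [0.5113, 0.1563, 0.0605]
ee_rot: [3.142, -0.0, -0.374]
wrist_force: [-0.5, -0.5, -1.4]
width: 0.0113
finger_force: 30.0
```

Emit:
carry_out --steps '[[[0.001,0,0],0,1],[[0.002,0,0],0,1],[[0.003,0,0],0,1]]'

```text
time: 11.9
tool_pos: [0.5134, 0.1552, 0.0604]
ee_rot: [3.141, 0.002, -0.374]
wrist_force: [-3.0, 0.2, 0.6]
width: 0.0117
finger_force: 30.0
```

Emit:
carry_out --steps '[[[0.001,0,0],0,1],[[0.002,0,0],0,1]]'

```text
time: 12.15
tool_pos: [0.514, 0.1551, 0.0604]
ee_rot: [3.141, 0.004, -0.374]
wrist_force: [-7.3, 0.8, 4.0]
width: 0.012
finger_force: 30.0
```

Emit:
carry_out --steps '[[[0.0005,0.0005,0],0,1],[[0.001,0.0005,0],0,1]]'

```text
time: 12.4
tool_pos: [0.5143, 0.1548, 0.0605]
ee_rot: [3.142, 0.005, -0.373]
wrist_force: [-8.0, 2.7, 4.1]
width: 0.0112
finger_force: 30.0
```

Emit:
carry_out --steps '[[[0.0005,0,0],0,1],[[0.001,0,0],0,1]]'

```text
time: 12.65
tool_pos: [0.515, 0.1545, 0.0605]
ee_rot: [3.141, 0.006, -0.373]
wrist_force: [-7.6, 3.7, 4.4]
width: 0.0113
finger_force: 30.0
```

Emit:
carry_out --steps '[[[0.0005,0,0],0,1],[[0.001,0,0],0,1]]'

```text
time: 12.9
tool_pos: [0.5167, 0.1538, 0.0605]
ee_rot: [3.142, 0.004, -0.373]
wrist_force: [-3.7, 1.8, 2.7]
width: 0.0118
finger_force: 30.0
```

Emit:
carry_out --steps '[[[0.0005,0,0],0,1],[[0.001,0,0],0,1]]'

```text
time: 13.15
tool_pos: [0.5202, 0.1523, 0.0605]
ee_rot: [-3.141, -0.002, -0.373]
wrist_force: [0.8, -0.6, -0.0]
width: 0.012
finger_force: 30.0
```

Emit:
carry_out --steps '[[[0.001,0,0],0,1],[[0.0015,0,0],0,1]]'

```text
time: 13.4
tool_pos: [0.5222, 0.1516, 0.0609]
ee_rot: [-3.141, -0.003, -0.374]
wrist_force: [3.4, -0.6, -0.4]
width: 0.012
finger_force: 30.0
```

Emit:
carry_out --steps '[[[0.001,0,0],0,1],[[0.002,0,0],0,1]]'

```text
time: 13.65
tool_pos: [0.5229, 0.1512, 0.0605]
ee_rot: [-3.141, -0.0, -0.374]
wrist_force: [0.2, 0.1, -1.3]
width: 0.0122
finger_force: 30.0
```

Emit:
carry_out --steps '[[[0.0005,0,0],0,1],[[0.001,0,0],0,1],[[0.001,0,0],0,1]]'

```text
time: 14.02
tool_pos: [0.5233, 0.1511, 0.0604]
ee_rot: [3.142, 0.001, -0.374]
wrist_force: [0.1, 0.4, 0.5]
width: 0.0122
finger_force: 30.0
```

Emit:
carry_out --steps '[[[0.0005,0,0],0,1],[[0.001,0,0],0,1],[[0.001,0,0],0,1]]'

```text
time: 14.4
tool_pos: [0.5244, 0.1504, 0.0604]
ee_rot: [3.141, 0.0, -0.374]
wrist_force: [-0.7, 0.3, 1.0]
width: 0.0119
finger_force: 30.0
```

Emit:
carry_out --steps '[[[0.0005,0,0],0,1],[[0.001,0,0],0,1],[[0.001,0,0],0,1]]'

```text
time: 14.78
tool_pos: [0.5255, 0.1501, 0.0604]
ee_rot: [3.141, -0.0, -0.374]
wrist_force: [-0.1, 0.7, 0.2]
width: 0.012
finger_force: 30.0
```

Emit:
carry_out --steps '[[[0.0005,0,0],0,1],[[0.001,0,0],0,1],[[0.001,0,0],0,1]]'

```text
time: 15.15
tool_pos: [0.5264, 0.1497, 0.0604]
ee_rot: [3.141, 0.0, -0.374]
wrist_force: [0.0, 1.1, -1.0]
width: 0.0115
finger_force: 30.0
```

Emit:
carry_out --steps '[[[0.0005,0,0],0,1],[[0.001,0,0],0,1],[[0.001,0,0],0,1]]'

```text
time: 15.52
tool_pos: [0.5267, 0.1496, 0.0604]
ee_rot: [3.141, 0.001, -0.374]
wrist_force: [-2.1, 0.8, 0.3]
width: 0.0118
finger_force: 30.0
```

Emit:
carry_out --steps '[[[0.0005,0,0],0,1],[[0.0005,0,0],0,1]]'

```text
time: 15.78
tool_pos: [0.5269, 0.1495, 0.0604]
ee_rot: [3.141, 0.002, -0.373]
wrist_force: [-5.1, 1.2, 1.4]
width: 0.0119
finger_force: 30.0
```

Emit:
carry_out --steps '[[[0.0005,0,0],0,1],[[0.0005,0,0],0,1]]'

```text
time: 16.02
tool_pos: [0.527, 0.1496, 0.0604]
ee_rot: [3.141, 0.003, -0.373]
wrist_force: [-5.3, 2.1, 3.2]
width: 0.0114
finger_force: 30.0
```

Emit:
carry_out --steps '[[[0.0005,0,0],0,1],[[0.0005,0,0],0,1]]'

```text
time: 16.27
tool_pos: [0.527, 0.1495, 0.0604]
ee_rot: [3.141, 0.004, -0.373]
wrist_force: [-7.4, 2.5, 3.0]
width: 0.0118
finger_force: 30.0
```

The clip is home: its position has stopped while the force climbs (8 N). I'll relax the push, open and lift off.

Emit:
carry_out --steps '[[[-0.001,0,0],0,1],[[-0.0018,0,0],0,1],[[-0.0018,0,0],0,0.5],[[-0.0018,0,0],0,0.3],[[-0.0018,0,0],0,0.3],[[-0.0018,0,-0.02],0,0.3],[[-0.0018,0,-0.06],0,0.3],[[-0.0018,0,-0.1],0,0.3],[[-0.0018,0,-0.1],0,0.3],[[-0.0018,0,-0.1],0,0.3]]'

```text
time: 17.52
tool_pos: [0.5267, 0.1494, 0.1595]
ee_rot: [3.141, 0.001, -0.374]
wrist_force: [-1.5, -0.6, -0.2]
width: 0.0325
finger_force: 0.0
```

```bash
python3 - <<'E'
from h import *
s=snap('wrist','w6'); o=robot.get_obs(); print(o['time'],o['tool_pos'],o['width'],o['wrist_force'])
u,v=proj(s,[.558,.138,.06]).astype(int);print(u,v)
P=np.array([xyz(s,i,j) for j in range(v-30,v+110) for i in range(u-60,u+60) if s['z_map'][j,i]>0])
d=P-[.558,.138,0];a=-.374;x=np.cos(a)*d[:,0]+np.sin(a)*d[:,1];y=-np.sin(a)*d[:,0]+np.cos(a)*d[:,1]
m=(abs(x+33)<99)&(P[:,2]>.083)&(P[:,2]<.095)&(abs(y)<.012)&(x<-.015)&(x>-.06);print('tab top',m.sum(),x[m].mean(),y[m].mean(),P[m,2].mean(), 'hub',np.median(P[(np.hypot(x,y)<.036)&(np.hypot(x,y)>.02)&(x>0),2]))
cv2.imwrite('pics/w6c.png',cv2.resize(s['image'][max(v-70,0):v+130,u-110:u+110],None,fx=2.9,fy=2.9,interpolation=cv2.INTER_CUBIC)[:,:,::-1])
E
```

```text
17.575 [0.52620877 0.14927809 0.15864372] 0.032895846389947296 [0.00927449 0.4973966  0.46905262]
317 164
tab top 421 -0.032042851836155364 -0.00038325391861814895 0.08728251034849921 hub 0.0565976059478046
```

View pics/w6c.png

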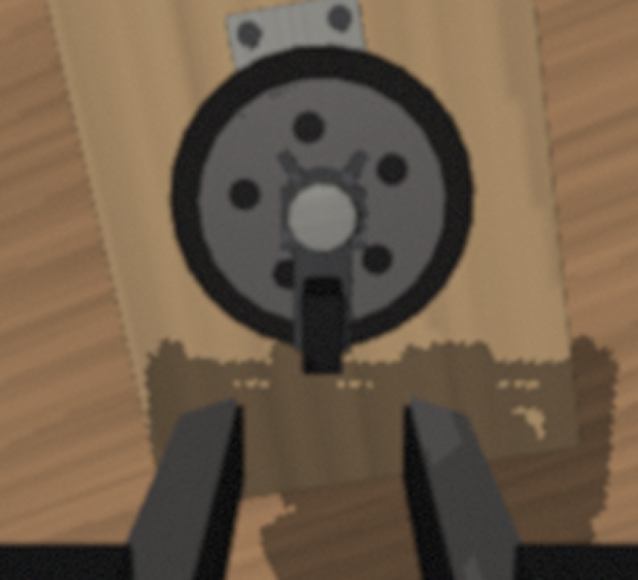

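The close-up shows the jaws past the axle head at (285,160)/(360,160). The clip is flat and released, the tab top sits 32–33 mm behind the axle, and the hub is at 56.6 mm. I'm handing in.

```bash
python3 -c "
from bench import robot
print(robot.close_job())"
```

```text
the job is handed in; nothing more can be done
None
```

The wheel is pressed down onto its stop, the clip is snapped fully home and flat on the hub, and the gripper is clear; I handed the job in at about 17.6 s, and it returned no verdict.

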